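Open the dust gate fully and start the extractor

ROBOT

A 6-joint arm with a two-finger parallel gripper is mounted at the origin on the work surface. World frame = base frame: x ahead of the robot, y to its left, z up, the work surface at z = 0. Lengths are in m, angles in rad, forces in N, time in s.
With the tool pointing down it reaches from about 0.25 to 0.8 m from the base axis. Payload 3.9 kg.
Tool frame: the origin (TCP) lies midway between the tips of the shut fingers; the grasp point (between the pads) lies 19 mm behind it; x points along the fingers, y is the direction in which the jaws open and shut, and the axes are right-handed (so a half turn about x gives the same grasp; the last joint's range is limited). The gripper opens to 85 mm and grips with 20 to 120 N. Pads are 22 mm wide; open, the fingers measure 114 mm over their backs; the gripper's body (76 mm by 85 mm) begins 54 mm behind the grasp point. The pads swing forward as they close: fully open they stand 13 mm farther back than shut.
Start: joints at [-1.273, 0.26, -0.138, 1.173, 0, 1.571], TCP at [0.154, -0.502, 0.231] pointing down, gripper open.
Joint ranges: [-2.78, 2.78], [-0.83, 1.72], [-1.28, 1.37], [-1.9, 2.12], [-1.57, 1.48], [-3.14, 3.14]. Speed limits (rad/s): [2.57, 2.57, 3.14, 3.14, 3.14, 3.14].

INTERFACE

Orientations are given as a rotation vector (axis times angle).
In Python, from station import ctrl, gripper_to, kinematics, get_state, eyes gives the robot as it stands. The module is installed in compiled form; this text tells all that it offers. Calls block until the motion is done:
- ctrl.move_pose(position, orientation): joint-space move of the TCP to a pose.
- ctrl.move_straight(position, max_speed=0.15, ori=None): straight line of the TCP; ori=None keeps the orientation; max_speed is the mean speed in m/s.
- ctrl.goto_joints(angles): joint-space move.
- gripper_to(opening): opening from 0.0 (shut) to 1.0 (fully open); the grip force is fixed at half the most; returns when the fingers have stopped.
- ctrl.hold(seconds).
- kinematics.solve_ik(position, orientation): joint angles nearest the present ones, or None.
- get_state(): the state.
- eyes.get_image(name): name is "scene" or "top" or "wrist"; returns (picture, depth): 480x640x3 uint8, blue, green, red; 480x640 float32, m along the optical axis (not along the pixel's ray), 0 where there is no reading.
- eyes.calibration(name): a dict with "K" (3x3 intrinsics, pixels), "R" (3x3) and "t" (3): a world point X has camera coordinates R X + t; the wrist camera has in their place "T_tool_cam" (4x4, takes a point from camera to tool coordinates, whose origin is the TCP and whose axes are the tool frame's). Camera axes: x right, y down, z forward; pixel columns grow to the right and rows downward; lengths in m; the calibration is good to about 2 mm. A picture is of the moment at which its call begins: read the wrist's pose just before it. calibration takes no time and is no camera call.
A pose or a line that the arm cannot do raises ctrl.MotionError and nothing moves.
- ctrl.hand_in(): hands the job in, once; it reports no verdict.
The state is a dict: "clock": time; "joint_pos": joint angles; "dq": joint speeds; "joint_torque": joint torques, N m; "position": TCP position; "eef_rot": TCP orientation; "wrist_force": force on the tool from outside, world axes, zero at the start; "wrist_torque": the same for the moment, N m; "finger_gap": opening from 0.0 (shut) to 1.0 (fully open).
Only numpy, scipy, OpenCV 4.12 (cv2) and the standard library are available. Lean on these libraries where they do the work, as an engineer would, in place of code of your own. Each camera call takes 0.05 s, during which the arm holds its last target. There are 200 camera calls.

TASK

Get the dust extraction going: with the fingertips, push the black lever on top of the dust intake box along its slot, past the half-open click, until it sits at the far, fully open stop; then press the flat start button on the switch box fully down and let it come up again. Push the lever without pinching it between the fingers, press start only once the gate is fully open, never press the mushroom-shaped stop button, and leave every loose thing on the bench where it stands.

Things in the scene. Friction and masses are not known exactly. Their poses are not given: they have to be found in the camera images.
- intake: Fixed grey steel box with a pipe stub on its far side (+x), 120 x 240 x 80 mm (its x, y, z); origin at the centre of its underside, z up. On top an aluminium plate (top at z = 85 mm) with a dark slot along y; cross marks at y = -40, 0, +40 mm: shut, half open, fully open. The lever opens towards +y, which points roughly to the robot's left. On the left or right half, turned up to 0.4 rad.
- gate_lever (a joint): Travel of the lever (m) along the intake's +y: 0 shut, 0.040 half open (first detent), 0.080 fully open (second detent, at a hard end stop). Starts between 0 and 0.015. It slides freely (1 to 2 N) but for spring ridges with crests at 0.033 and 0.047, which hold it half open, and 0.076, past which it snaps home to 0.080; each takes about 8 to 10 N to cross.
- lever_mid (a point): Middle of the lever's grip, an upright black plastic block 30 x 16 x 40 mm (intake's x, y, z; 16 mm along the travel). The point is 110 mm above the bench; grip top at 130 mm, underside at 90 mm, the plate under it at 85 mm. Axes as the intake's: push its -y face towards +y.
- switch_box: Plain grey switch box fixed to the bench, 90 x 160 x 50 mm (x, y, z), origin at the centre of its underside, z up. Flat start button at its y = +40 mm, mushroom stop button at its y = -40 mm. On the other side of the bench from the intake, turned differently each time.
- start_top (a point): Centre of the top of the start button: a small flat round grey button of 28 mm diameter in a black collar, its top 72 mm above the bench. It is pressed straight down.
- start (a joint): Travel of the start button in m, 0 up, 0.006 fully down; a spring (5 N when fully down) brings it back up.
- stop_top (a point): Centre of the top of the stop button: a domed mushroom head of 44 mm diameter on a stem, 80 mm from the start button, its top 83 mm above the bench.
- stop (a joint): Travel of the stop button in m, 0 up, 0.006 fully down. Not to be pressed.
- mallet: Loose: wooden mallet lying on the bench, head 60 x 105 x 70 mm at its origin (under the head's centre), round handle 170 mm long towards its -x.
- glue: Loose: glue bottle standing between the intake and the switch box, 56 mm diameter, 160 mm tall, origin under its centre.
- wax_tin: Loose: round flat steel tin of 70 mm diameter, 35 mm high, origin under its centre.
- chisel: Loose: wood chisel lying along its x, about 230 mm long, 26 mm thick at the wooden handle (towards -x), origin on the bench near the front end of the handle.
- square: Loose: try square lying flat, 18 mm high, wooden stock 120 mm along its y at its origin, steel blade 150 mm along its +x at y = +45 mm.
- offcut: Loose: plain wooden offcut 110 x 50 x 40 mm, origin under its centre.
- chair_leg: Loose: turned chair leg lying along its x, 300 mm long, up to 34 mm thick, origin on the bench under its middle.

How it is judged:
On the way, in this order (a step that is already met when the one before it is completed fails the run):
1. the lever is at the second, fully open stop (value of joint gate_lever above 0.0775 m), for 0.3 s.
2. the start button is pressed down (value of joint start above 0.0042 m), for 0.05 s.
At the end, for the whole second after the job is handed in: The lever is within 2.5 mm of its fully open stop, the start button has been pressed (at least 4.2 of its 6 mm) after that and is up again (under 1.5 mm), the stop button is up (under 2 mm), and every loose thing lies within 20 mm of where it was (value of joint gate_lever above 0.0775 m and value of joint start below 0.0015 m and value of joint stop below 0.002 m and distance of each of mallet, glue, wax_tin, chisel, square, offcut, chair_leg from where it was at the start of the episode below 0.02 m); the robot touches nothing.
It fails at once if the start button is pressed before the gate is fully open (value of joint start above 0.003 m and value of joint gate_lever below 0.07 m).
It fails at once if the stop button is pressed (value of joint stop above 0.003 m).
It fails at once if the lever is pinched between the fingers (both opposite faces pressed at once) ((contact force between the fingers and gate_lever_c0 above 2 N and contact force between the fingers and gate_lever_c1 above 2 N) or (contact force between the fingers and gate_lever_c2 above 2 N and contact force between the fingers and gate_lever_c3 above 2 N)).
It fails at once if a loose thing is lifted or moved more than 20 mm (distance of any of mallet, glue, wax_tin, chisel, square, offcut, chair_leg from where it was at the start of the episode above 0.02 m).
It also fails if it takes over 43 s, if anything falls off the work surface, if the arm or the gripper's body presses on something with over 40 N, if the wrist force passes 120 N, or if a joint passes its speed limit or range.

## Working session

There is one attempt and no reset: what is moved stays moved. The work goes in short steps, each a Python script; the robot and the scene stay as the last script left them, time stands still between calls to the robot, and variables do not carry over. Pictures are saved under pics/ and viewed, about 8 in all and at most 12, crops included, and the job is handed in when it is done.

```bash
mkdir -p pics; python3 - <<'E'
from station import *
import cv2,numpy as np
for n in("top","scene"):
    p,d=eyes.get_image(n); cv2.imwrite(f"pics/{n}0.png",p); np.save(f"{n}0.npy",d)
    c=eyes.calibration(n); print(n,{k:np.round(v,3).tolist() for k,v in c.items()})
s=get_state(); print(s["clock"],s["position"],s["eef_rot"])
E
```

```text
top {'K': [[470.558, 0.0, 313.742], [0.0, 470.558, 231.509], [0.0, 0.0, 1.0]], 'R': [[-0.023, -1.0, 0.014], [-0.981, 0.02, -0.194], [0.194, -0.018, -0.981]], 't': [0.024, 0.581, 1.095]}
scene {'K': [[611.428, 0.0, 318.683], [0.0, 611.428, 237.587], [0.0, 0.0, 1.0]], 'R': [[0.13, 0.991, 0.019], [0.597, -0.063, -0.8], [-0.792, 0.115, -0.6]], 't': [-0.083, -0.268, 1.916]}
0.1 [ 0.15385331 -0.50131018  0.23055855] [ 2.0617376   0.31105658 -2.06226112]
```

View pics/top0.png

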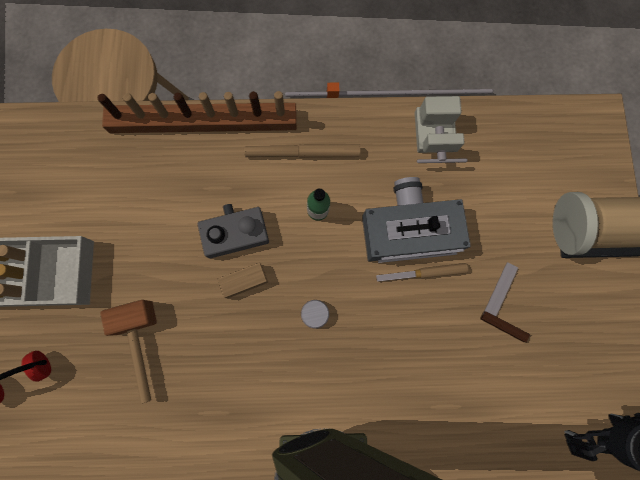

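View pics/scene0.png

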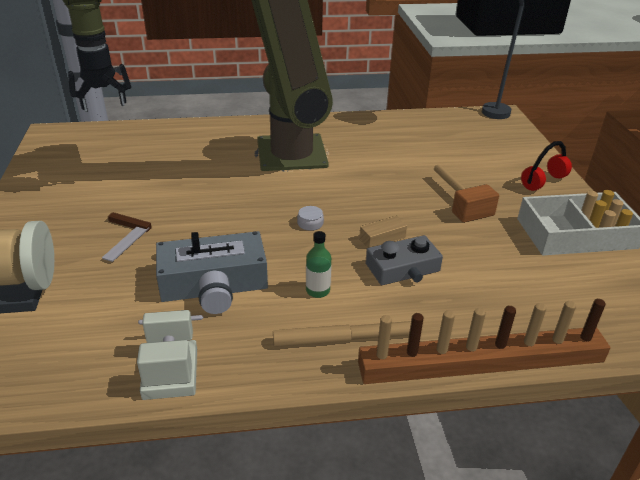

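The top view shows the intake at (416,230) with its lever at (434,222), and the switch box at (234,232). The black-collared start button looks to be at (215,235) and the mushroom at (250,226). Next I'll zoom in and measure.

```bash
cat > h.py <<'E'
import numpy as np,cv2
from station import eyes
def ray(n,u,v,z):
    c=eyes.calibration(n);R,t=np.array(c["R"]),np.array(c["t"])
    d=R.T@np.linalg.solve(c["K"],[u,v,1.]);o=-R.T@t
    return o+d*(z-o[2])/d[2]
def cloud(n,d):
    c=eyes.calibration(n);R,t=np.array(c["R"]),np.array(c["t"])
    v,u=np.mgrid[:480,:640];p=np.stack([u,v,np.ones_like(u)],-1)@np.linalg.inv(c["K"]).T*d[...,None]
    return (p-t)@R
E
python3 - <<'E'
from h import *
T=cv2.imread("pics/top0.png");S=cv2.imread("pics/scene0.png")
z=lambda I,x,y,w,h:cv2.resize(I[y:y+h,x:x+w],(400,300),interpolation=cv2.INTER_CUBIC)
cv2.imwrite("pics/z.png",np.vstack([np.hstack([z(T,356,185,120,90),z(T,190,195,80,60)]),np.hstack([z(S,150,220,120,90),z(S,355,225,92,69)])]))
def rect(P,m,lab,name):
    m=m.astype(np.uint8);n,l,st,ce=cv2.connectedComponentsWithStats(m)
    i=1+np.argmax(st[1:,4]);q=P[l==i][:,:2];r=cv2.minAreaRect((q*1000).astype(np.float32))
    print(name,lab,st[i,4],np.round(r[0],1),np.round(r[1],1),round(r[2],1),"zmed",np.median(P[l==i][:,2]).round(4))
for n in("top","scene"):
    P=cloud(n,np.load(n+"0.npy"));x,y,h=P[...,0],P[...,1],P[...,2]
    A=(x>.35)&(x<.75)&(y<-.0)&(y>-.4);B=(x>.35)&(x<.75)&(y>.1)&(y<.36)
    rect(P,A&(h>.072)&(h<.094),"intake",n)
    rect(P,A&(h>.115)&(h<.135),"lever",n)
    rect(P,B&(h>.044)&(h<.056),"switch",n)
    rect(P,B&(h>.064)&(h<.09)&(y<.22),"btnR",n)
    rect(P,B&(h>.060)&(h<.09)&(y>.22),"btnL",n)
for nm,u,v,h in[("lever",434,220,.13),("start",215,235,.072),("stop",250,226,.083)]:print(nm,ray("top",u,v,h).round(4))
for nm,u,v,h in[("lever",195,236,.13),("start",420,244,.072),("stop",389,248,.083)]:print(nm,ray("scene",u,v,h).round(4))
E
```

```text
top intake 4906 [ 616.4 -235.5] [190.6 242.1] 4.5 zmed 0.08
top lever 108 [ 583.9 -266.5] [29.7 16.2] 5.6 zmed 0.1283
top switch 1778 [589.  212.6] [ 90.5 159.5] 13.5 zmed 0.0495
top btnR 248 [599.2 173.9] [41.7 42. ] 33.0 zmed 0.0786
top btnL 207 [579.7 251.6] [41.3 40.9] 46.4 zmed 0.0665
scene intake 3829 [ 617.  -238.6] [195.1 239. ] 4.3 zmed 0.0798
scene lever 95 [ 586.6 -270.9] [36.8 15.2] 2.4 zmed 0.1278
scene switch 1227 [593.1 208.7] [ 94.9 161.2] 13.3 zmed 0.049
scene btnR 182 [603.2 170.4] [38.4 41.4] 31.7 zmed 0.0784
scene btnL 148 [584.5 246.2] [39.9 37.3] 74.6 zmed 0.0662
lever [ 0.5881 -0.2654  0.13  ]
start [0.5745 0.2492 0.072 ]
stop [0.5926 0.164  0.083 ]
lever [ 0.5889 -0.2694  0.13  ]
start [0.5961 0.2432 0.072 ]
stop [0.6172 0.1634 0.083 ]
```

View pics/z.png

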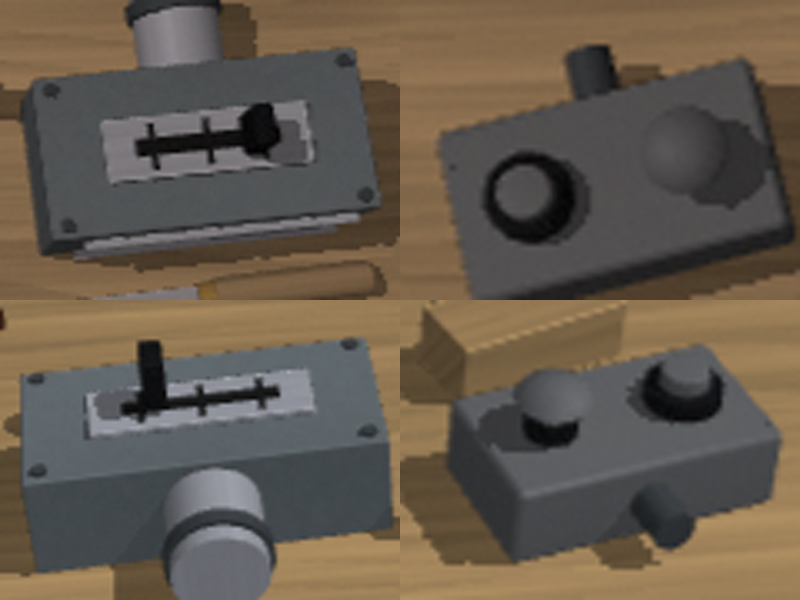

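Both views agree to about 4 mm. The start button, flat in its black collar, is at about (0.581, 0.249). The mushroom is at about (0.601, 0.172). The lever is at about (0.585, -0.268), and the intake is yawed about +4.4°. I'll shut the fingers and go in behind the lever.

```bash
cat >> h.py <<'E'
from station import ctrl,gripper_to,kinematics,get_state
from scipy.spatial.transform import Rotation as Ro
A=np.radians(4.4);EX=np.array([np.cos(A),np.sin(A),0]);EY=np.array([-np.sin(A),np.cos(A),0])
L0=np.array([.585,-.268,0])
def ori(yax):
    x=np.array([0,0,-1.]);return Ro.from_matrix(np.c_[x,yax,np.cross(x,yax)]).as_rotvec()
def st(m=""):
    s=get_state();print(m,round(s["clock"],2),np.round(s["position"],4),"F",np.round(s["wrist_force"],1),"gap",round(s["finger_gap"],2),flush=True);return s
def up(p,z):return np.array([p[0],p[1],z])
E
python3 - <<'E'
from h import *
s=get_state();print(Ro.from_rotvec(s["eef_rot"]).as_matrix().round(2).tolist())
p=up(L0-EY*.05,.2)
c=[(np.abs(q-s["joint_pos"]).max(),i,np.round(q,2)) for i in(1,-1) if (q:=kinematics.solve_ik(p,ori(i*EX))) is not None]
print(c); i=min(c,key=lambda a:a[0])[1]
gripper_to(0.); st()
ctrl.move_pose(p,ori(i*EX));st("above")
ctrl.move_straight(up(p,.102),.12);s=st("down")
T=np.eye(4);T[:3,:3]=Ro.from_rotvec(s["eef_rot"]).as_matrix();T[:3,3]=s["position"]
pic,d=eyes.get_image("top");a=pic[170:290,340:500]
cv2.imwrite("pics/b.png",np.hstack([cv2.resize(a,(640,480),interpolation=cv2.INTER_CUBIC)]))
E
```

```text
[[-0.0, 0.29, -0.96], [0.0, -0.96, -0.29], [-1.0, -0.0, -0.0]]
[(np.float64(0.7780450937153252), 1, array([-0.49,  0.53,  0.2 ,  1.24,  0.  ,  1.  ])), (np.float64(3.7133805748850417), -1, array([-0.49,  0.53,  0.2 ,  1.24, -0.  , -2.14]))]
 0.87 [ 0.154  -0.5019  0.2313] F [-0.   0.3  0.1] gap -0.0
above 2.59 [ 0.588  -0.3189  0.2003] F [-0.8 -0.4 -0.6] gap -0.0
down 3.56 [ 0.5893 -0.3183  0.1029] F [ 0.1 -0.1 -0.5] gap -0.0
```

View pics/b.png

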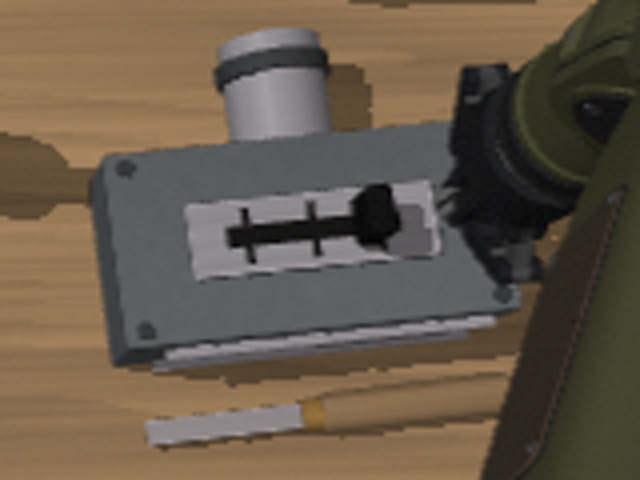

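The fingers are behind the lever on its -y side (tip near crop pixel (450,205), lever at (375,215)), with the path clear. Now the push.

```bash
python3 - <<'E'
from h import *
B=up(L0,.102)
ctrl.move_straight(B+EY*-.008,.06);st("c")
ctrl.move_straight(B+EY*.02,.06);st("m")
ctrl.move_straight(B+EY*.042,.06);st("n")
for k in range(10):
    g=.042+.003*(k+1)
    ctrl.move_straight(B+EY*g,.05);s=st(f"{g:.3f}")
    if -s["wrist_force"]@EY>16:break
pic,d=eyes.get_image("scene")
cv2.imwrite("pics/c.png",cv2.resize(pic[200:320,130:290],(640,480),interpolation=cv2.INTER_CUBIC))
E
```

```text
c 4.46 [ 0.5857 -0.2758  0.102 ] F [0.5 1.2 0.2] gap -0.01
m 5.08 [ 0.5834 -0.2476  0.102 ] F [ 0.2 -0.8 -1.8] gap 0.0
n 5.59 [ 0.5816 -0.2255  0.1021] F [-1.2 -1.9  1.5] gap 0.0
0.045 5.84 [ 0.5815 -0.2244  0.1021] F [-0.1 -5.4  0.6] gap 0.0
0.048 6.09 [ 0.5812 -0.2208  0.1021] F [-1.  -3.3  0.5] gap 0.0
0.051 6.34 [ 0.581  -0.2181  0.1021] F [-1.5 -5.8  0.6] gap 0.0
0.054 6.59 [ 0.581  -0.218   0.1022] F [ -0.8 -12.5  -1.9] gap 0.0
0.057 6.84 [ 0.581  -0.2179  0.1023] F [ -0.6 -19.6  -3. ] gap -0.0
```

View pics/c.png

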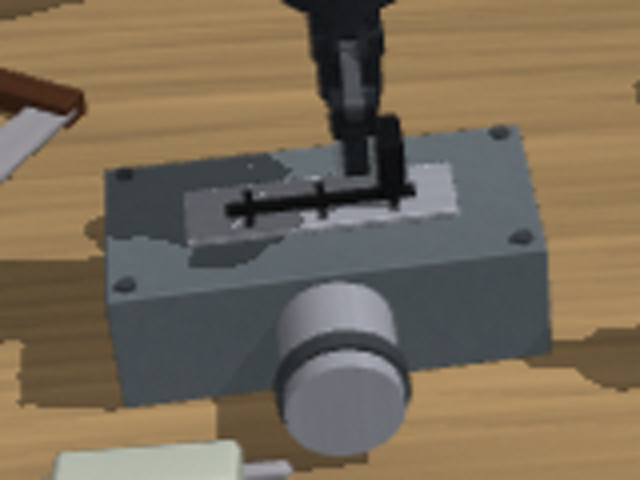

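The lever is at the third cross mark (crop (395,200)) against the hard stop: 19.6 N with no further motion. I'll retreat, check the lever from above, and hover over start.

```bash
python3 - <<'E'
from h import *
s=get_state();ctrl.hold(.3)
b=up(s["position"]-EY*.03,.102);ctrl.move_straight(b,.08);ctrl.move_straight(up(b,.29),.2);st("up")
SY=np.radians(13.4);SX=np.array([np.cos(SY),np.sin(SY),0]);S=np.array([.582,.249,0])
s=get_state();p=up(S,.29)
c=[(np.abs(q-s["joint_pos"]).max(),i,np.round(q,2)) for i in(1,-1) if (q:=kinematics.solve_ik(p,ori(i*SX))) is not None];print(c)
i=min(c,key=lambda a:a[0])[1]
ctrl.move_pose(p,ori(i*SX));st("hover")
P=cloud("top",eyes.get_image("top")[1]);m=(P[...,2]>.115)&(P[...,2]<.135)&(abs(P[...,0]-.58)<.05)&(abs(P[...,1]+.23)<.09)
print("lever",cv2.minAreaRect((P[m][:,:2]*1000).astype(np.float32)))
ctrl.hold(.3)
s=get_state();pic,d=eyes.get_image("wrist");c=eyes.calibration("wrist");cv2.imwrite("pics/d.png",pic)
T=np.eye(4);T[:3,:3]=Ro.from_rotvec(s["eef_rot"]).as_matrix();T[:3,3]=s["position"];T=T@c["T_tool_cam"]
v,u=np.mgrid[:480,:640];q=np.stack([u,v,np.ones_like(u)],-1)@np.linalg.inv(c["K"]).T*d[...,None]
W=q@T[:3,:3].T+T[:3,3];np.save("w.npy",W)
for lo,hi,n in((.055,.08,"collar+btn"),(.0695,.08,"btn"),(.05,.069,"collar")):
    m=((W[...,2]>lo)&(W[...,2]<hi)&(np.hypot(W[...,0]-.582,W[...,1]-.249)<.035)&(d>0))
    if m.sum():r=cv2.minAreaRect((W[m][:,:2]*1000).astype(np.float32));print(n,m.sum(),np.round(r[0],1),np.round(r[1],1),np.median(W[m][:,2]).round(4))
E
```

```text
up 8.89 [ 0.5828 -0.2474  0.2889] F [ 0.5  0.  -0.1] gap -0.0
[(np.float64(0.8057189200078805), 1, array([0.4 , 0.44, 0.29, 1.42, 0.  , 1.74])), (np.float64(2.4926791676882925), -1, array([ 0.4 ,  0.44,  0.29,  1.42, -0.  , -1.4 ]))]
hover 10.7 [0.5824 0.2479 0.29  ] F [ 0.4 -0.1 -0.4] gap -0.0
lever ((578.1452026367188, -197.95022583007812), (29.19954490661621, 16.443998336791992), 4.0259528160095215)
collar+btn 1834 [580.7 250.5] [42.2 43.1] 0.0631
btn 738 [580.6 250.4] [26.8 26.7] 0.0721
collar 2832 [581.9 249.2] [69.4 69.3] 0.0512
```

View pics/d.png

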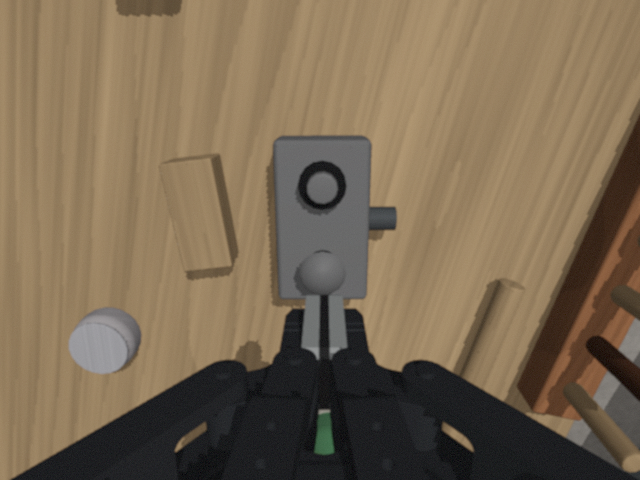

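The wrist view gives the start button (322,185) at (0.5806, 0.2504, 0.072). The top camera gives the lever at y = -0.198, which matches the fully open position. Now pressing start.

```bash
python3 - <<'E'
from h import *
S=np.array([.5807,.2504,0])
ctrl.move_straight(up(S,.1),.15);st("above")
ctrl.move_straight(up(S,.074),.06);st("near")
z=.074
while z>.057:
    z-=.002;ctrl.move_straight(up(S,z),.04);s=st(f"{z:.3f}")
    if s["wrist_force"][2]>14:break
ctrl.hold(.2);st("pressed")
ctrl.move_straight(up(S,.1),.08);ctrl.move_straight(up(S,.25),.2);st("up")
ctrl.goto_joints([-1.273,.26,-.138,1.173,0,1.571]) if False else ctrl.move_straight(up(S-[.12,0,0],.3),.2)
ctrl.hold(.3);st("away")
pic,d=eyes.get_image("top");cv2.imwrite("pics/e.png",pic)
P=cloud("top",d);x,y,h=[P[...,i] for i in range(3)]
m=(h>.115)&(h<.135)&(abs(x-.58)<.05)&(abs(y+.23)<.09);print("lever",cv2.minAreaRect((P[m][:,:2]*1000).astype(np.float32)))
print("start z",np.median(h[np.hypot(x-.5807,y-.2504)<.008]),"stop z",h[np.hypot(x-.600,y-.173)<.015].max())
D=cv2.absdiff(pic,cv2.imread("pics/top0.png")).max(2);cv2.imwrite("pics/diff.png",D)
E
```

```text
above 12.52 [0.5815 0.2507 0.101 ] F [-0.2  0.1  0.1] gap 0.0
near 13.1 [0.5804 0.2503 0.0736] F [ 0.4  0.3 -1. ] gap -0.0
0.072 13.35 [0.5809 0.2505 0.0722] F [ 0.2  0.8 -0.4] gap -0.0
0.070 13.6 [0.581  0.2505 0.0704] F [ 0.1 -0.5  2.8] gap -0.0
0.068 13.85 [0.581  0.2505 0.0682] F [-0.1 -0.1  3.5] gap -0.0
0.066 14.1 [0.581  0.2505 0.0662] F [0.1 0.2 4.3] gap 0.0
0.064 14.35 [0.581  0.2506 0.0659] F [-3.3 -1.5 13.5] gap 0.0
0.062 14.6 [0.5811 0.2506 0.0658] F [-5.6 -2.3 22.8] gap 0.0
pressed 14.8 [0.5812 0.2506 0.0658] F [-5.6 -2.5 23.7] gap -0.0
up 16.32 [0.58   0.2501 0.2485] F [-0.4  0.9 -0.1] gap -0.0
away 17.43 [0.4612 0.2503 0.2992] F [0.2 0.5 1.1] gap -0.0
lever ((578.0519409179688, -197.482421875), (30.107404708862305, 15.744307518005371), 5.40373420715332)
start z 0.0718933827799284 stop z 0.08641047250519558
```

View pics/e.png

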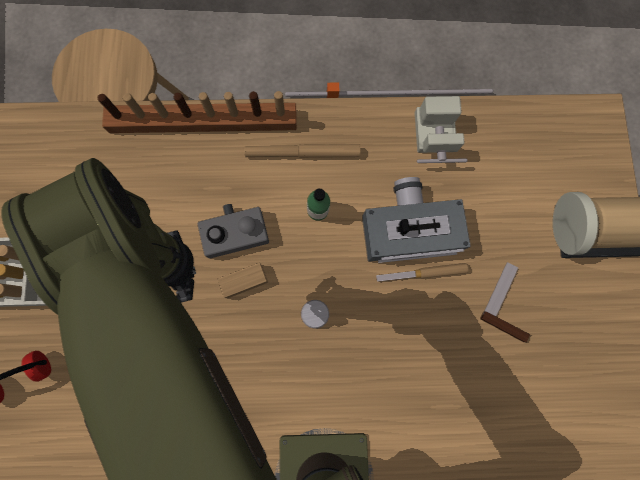

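The lever is at the left, open end (405,228), the start button is up, and the visible loose things stand at their original pixels. The mallet is hidden behind the arm, but nothing came near it.

```bash
python3 -c "
from h import *
ctrl.hand_in();st('end')"
```

```text
the job is handed in; nothing more can be done
the job is handed in; nothing more can be done
```

The gate is fully open, start has been pressed and is back up, and I've handed the job in. The last clock reading was about 17.4 s of the 43 s allowed.

- **Lever:** I pushed it with shut fingers from its -y side until it stopped moving, at 19.6 N. It sat at the third cross mark. The top camera put it at y = -0.198 m before the press and -0.197 m after, about 70 mm from where it began, which fits the fully open stop.
- **Start button:** I pressed it down to its bottom (tip at 65.8 mm, about 24 N) and released it. Its top measured 71.9 mm afterwards, so it is up again.
- **Stop button:** I never touched it. Depth showed a highest point of 86 mm over the mushroom against the nominal 83 mm, so it is up. I put the difference down to depth noise.
- **Loose things:** Those in view stood at their original pixels by eye in the last picture. The arm hid the mallet there, so I couldn't check it, but the gripper never went near it.
- **Measurement disagreement:** The top and scene cameras differed by 3 to 6 mm. The wrist camera settled the start button's position before I pressed it.

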